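# Balance a two-ball stake and move it to the blue rest

## Robot

A 7-joint arm with a two-finger parallel gripper is mounted at the origin on the work surface. World frame = base frame: x ahead of the robot, y to its left, z up, the work surface at z = 0. Lengths are in m, angles in rad, forces in N, time in s.
With the tool pointing down it reaches from about 0.425 to 0.95 m from the base axis. Payload 4.7 kg.
Tool frame: the origin (TCP) lies between the finger pads; the fingertips stand 25 mm ahead of it and the grasp point (between the pads) lies 6 mm ahead of it; x points along the fingers, z is the direction in which the jaws open and shut, and the axes are right-handed (so a half turn about x gives the same grasp; the last joint's range is limited). The gripper opens to 85 mm and grips with 20 to 120 N. Pads are 22 mm wide; open, the fingers measure 114 mm over their backs; the gripper's body (76 mm by 85 mm) begins 54 mm behind the grasp point. The pads swing forward as they close: fully open they stand 13 mm farther back than shut.
Start: joints at [1.133, 0.469, -0.049, 1.532, 0.024, 1.141, -0.082], TCP at [0.268, -0.619, 0.236] pointing down, gripper open.
Joint ranges: [-2.59, 2.59], [-0.33, 1.99], [-1.39, 1.29], [0.1, 2.45], [-1.04, 4.18], [0.21, 1.99], [-2.66, 2.66]. Speed limits (rad/s): [2.57, 2.57, 3.14, 3.14, 3.14, 3.14, 3.14].

## Interface

Orientations are given as a 3x3 rotation matrix whose columns are the frame's x, y, z axes.
In Python, from rig import * gives the robot as it stands. Calls block until the motion is done:
- movep(position, orientation): joint-space move of the TCP to a pose.
- move_l(position, attitude=None, feed=0.15, until_force=None): straight line of the TCP; attitude=None keeps the orientation; feed is the mean speed in m/s. With until_force (N) it stops when the force on the tool has changed by that much, and returns True; else False.
- move_joints(angles): joint-space move.
- command_gripper(opening, newtons=None): finger opening in m; newtons is the grip in N (None keeps the last); returns when the fingers have stopped.
- sleep(seconds).
- inverse_kinematics(position, orientation): joint angles nearest the present ones, or None.
- sense(): the state.
- camera(name): name is "scene" or "top" or "wrist"; returns (picture, depth): 400x640x3 uint8, red, green, blue; 400x640 float32, m along the optical axis (not along the pixel's ray), 0 where there is no reading.
- camera_params(name): a dict with "K" (3x3 intrinsics, pixels), "position" and "rotation" of the camera in the world; the wrist camera has in their place "tool_from_camera" (4x4, takes a point from camera to tool coordinates, whose origin is the TCP and whose axes are the tool frame's). Camera axes: x right, y down, z forward; pixel columns grow to the right and rows downward; lengths in m; the calibration is good to about 2 mm. A picture is of the moment at which its call begins: read the wrist's pose just before it. camera_params takes no time and is no camera call.
A pose or a line that the arm cannot do raises Unreachable and nothing moves.
- finish_job(): hands the job in, once; it reports no verdict.
The state is a dict: "time_s": time; "joint_pos": joint angles; "qd": joint speeds; "joint_efforts": joint torques, N m; "position": TCP position; "tcp_rot": TCP orientation; "wrist_force": force on the tool from outside, world axes, zero at the start; "ft_torque": the same for the moment, N m; "finger_gap": finger opening in m.
Only numpy, scipy, OpenCV 4.12 (cv2) and the standard library are available. Lean on these libraries where they do the work, as an engineer would, in place of code of your own. Each camera call takes 0.05 s, during which the arm holds its last target. There are 200 camera calls.

## Task

Lift the small copper pot by its arched handle off the blue rest and stand it upright, wholly on the round cork mat. Then bring the two-ball steel stake from the wooden stand to the blue rest by its yellow grip: try its balance with a small lift, slide the grip along the bar until the stake hangs level, lift it clear of the stand hanging level, and lay it gently (not dropped) in both forks of the blue rest, either way round, and let go. Leave everything else where it is, and do not carry the stake while it slopes.

Things in the scene. Friction and masses are not known exactly. Their poses are not given: they have to be found in the camera images.
- stake: Lopsided stake: square steel bar 18 x 18 mm, a dark ball at each end, a 28 mm square collar (8 mm thick) 125 mm each side of the middle. Origin: middle of the bar, on its axis, 60 mm above the table when seated; x along the bar to the big ball, z up. 0.45 to 0.9 kg. The balls are hollow by an unknown amount: it balances somewhere from 10 mm on the small side of the middle to 75 mm on the big side
- big_end (a point): Centre of the stake's big ball, 56 mm across, 152 mm from the bar's middle (+x)
- small_end (a point): Centre of the stake's small ball, 42 mm across, 148 mm from the bar's middle (-x)
- yoke (a joint): Position of the red yoke (26 mm long) along the bar, m: 0 at the middle, positive toward the big ball, -0.08 to 0.08; it starts toward the small ball. Pushed along by the yellow grip while the stake sits in its stand; takes about 4 N and stays where left. The bar may first shift some 9 mm lengthwise in the forks: read this again afterwards
- grip (a joint): Hinge of the yellow grip, rad: 0 when square to the bar. With the grip held upright it is the stake's slope: negative when the big-ball end hangs low, positive when the small-ball end does; stops at -0.35 and 0.35. Hanging free, slope is about (distance from yoke to balance point) / 57 mm. An end still lying in its fork limits it: a 40 mm lift brings it to hang free or to a stop
- pivot (a point): Hinge axis of the yellow grip in the yoke: level, across the bar, 55 mm above the bar's axis; slight friction, so the grip stands up by itself
- grip_top (a point): Centre of the top of the yellow grip block, 110 mm above the bar's axis (170 mm above the table when seated). The block is 26 mm long along the bar, 20 mm wide across it and 44 mm tall, downward from here; grasp it across the bar, about 20 mm below this point; z up, x along the bar
- dock: Wooden stand where the stake starts: base 240 x 84 x 12 mm, two forks at x = -105 and +105 mm (14 mm thick), support faces 51 mm above the table, slots 23 mm wide up to 69 mm height, flared above to about 60 mm wide at 87 mm. Origin: underside centre, on the table; x from fork to fork, z up. Fixed
- rest: Blue stand, same shape and size, black fork cheeks: where the stake must go; the pot starts on its base between the forks. Origin: underside centre, on the table; x from fork to fork, z up. Fixed. Seated, the stake's origin lies 60 mm above this origin, with the collars just outside the forks (9 mm play each way)
- pot: Lidded copper pot 72 mm across, body 59 mm tall, 0.2 to 0.4 kg. Origin: underside centre, 12 mm above the table at the start; z up. Steel arched handle in its y-z plane
- pot_handle (a point): Middle of the pot handle's level top bar, 90 mm above the pot's underside. The bar is round, 10 mm thick, 44 mm long along the pot's y; 26 mm of room between it and the lid. Pinch it across the pot's x
- mat: Round cork mat 110 mm across, 6 mm thick. Origin: underside centre on the table. Fixed
- jar: Bystander, to be left alone: small glass jar with a white lid, about 48 mm across, 65 mm tall. Origin: underside centre
- brush: Bystander, to be left alone: small brush, 150 mm long, lying down. Origin: underside, about mid-length; x along its length
- bench_block: Bystander, to be left alone: bright steel block 60 x 38 x 24 mm. Origin: underside centre
- charcoal: Bystander, to be left alone: black soldering block 90 x 36 x 28 mm. Origin: underside centre
- canister: Bystander, to be left alone: plain aluminium can, 44 mm across, 100 mm tall. Origin: underside centre
Mind the look-alikes: they are no part of the job. Of the things that look like the pot, the largest one is meant.

How it is judged:
On the way, in this order (a step that is already met when the one before it is completed fails the run):
1. the pot stands upright on the cork mat, let go (horizontal distance between pot and mat below 0.022 m and angle between pot's own z axis and vertical below 0.08 rad and height (world z) of pot between 0.001 and 0.011 m and contact force between the fingers and pot below 0.2 N), for 0.2 s.
2. the stake is lifted clear above its wooden stand (50 mm up), held by the yellow grip and hanging level by itself: within 8 degrees, the hinge within 0.2 rad of square (height (world z) of stake above 0.11 m and horizontal distance between stake and dock below 0.1 m and angle between stake's own z axis and vertical below 0.14 rad and distance between the grasp point and grip_top below 0.05 m and value of joint grip between -0.2 and 0.2 rad), for 0.3 s.
3. the stake is lowered by hand into both forks of the blue rest (held until within 10 mm of seated) (z of stake in the frame of rest between 0.054 and 0.07 m and x of stake in the frame of rest between -0.014 and 0.014 m and y of stake in the frame of rest between -0.008 and 0.008 m and angle between the x axis of stake and the x axis of rest, either way round below 0.07 rad and angle between stake's own z axis and vertical below 0.08 rad and contact force between the fingers and stake above 0.5 N), for 0.1 s.
At the end, for the whole second after the job is handed in: Pot upright (4.5 deg) on the mat, centres within 22 mm. Stake in both forks of the blue rest, either way round: level within 4.5 deg, along the rest within 4 deg, its middle within 14 mm lengthwise and 8 mm sideways of the rest's, 54 to 66 mm above the table. Both still (horizontal distance between pot and mat below 0.022 m and angle between each of pot, stake's own z axis and vertical below 0.08 rad and height (world z) of pot between 0.001 and 0.011 m and z of stake in the frame of rest between 0.054 and 0.066 m and x of stake in the frame of rest between -0.014 and 0.014 m and y of stake in the frame of rest between -0.008 and 0.008 m and angle between the x axis of stake and the x axis of rest, either way round below 0.07 rad and linear speed of each of stake, pot below 0.02 m/s); the robot touches nothing.
It fails at once if the stake is carried away from its stand sloping more than 14 degrees (horizontal distance between stake and dock above 0.1 m and angle between stake's own z axis and vertical above 0.25 rad).
It fails at once if the stake is dropped into the rest (contact over 90 N) (contact force between stake and rest above 90 N).
It fails at once if a bystander is pushed more than 20 mm (distance of any of jar, brush, bench_block, charcoal, canister from where it was at the start of the episode above 0.02 m).
It fails at once if the pot is tipped over (angle between pot's own z axis and vertical above 0.6 rad).
It also fails if it takes over 72 s, if anything falls off the work surface, if the arm or the gripper's body presses on something with over 40 N, if the wrist force passes 120 N, or if a joint passes its speed limit or range.

## Working session

There is one attempt and no reset: what is moved stays moved. The work goes in short steps, each a Python script; the robot and the scene stay as the last script left them, time stands still between calls to the robot, and variables do not carry over. Pictures are saved under pics/ and viewed, about 8 in all and at most 12, crops included, and the job is handed in when it is done.

```bash
ls; mkdir -p pics; python3 - <<'E'
from rig import *
import cv2,numpy as np
for n in("top","scene"):
    im,d=camera(n); cv2.imwrite(f"pics/{n}0.png",im[:,:,::-1]); np.savez(f"{n}0.npz",im=im,d=d)
    p=camera_params(n); print(n,p)
print(camera_params("wrist")); s=sense(); print(s["time_s"],s["position"],s["tcp_rot"])
E
```

```text
pics
top {'K': array([[409.80173645,   0.        , 317.81620374],
       [  0.        , 409.80173645, 205.10130616],
       [  0.        ,   0.        ,   1.        ]]), 'position': array([ 4.91008065e-01, -1.00882305e-03,  1.14553051e+00]), 'rotation': array([[ 0.01885918, -0.99695246,  0.07569757],
       [-0.99956019, -0.02053315, -0.02139676],
       [ 0.02288586, -0.07526076, -0.99690123]])}
scene {'K': array([[422.70480884,   0.        , 319.70007815],
       [  0.        , 422.70480884, 191.89236358],
       [  0.        ,   0.        ,   1.        ]]), 'position': array([ 0.93301399, -0.40392637,  0.89272442]), 'rotation': array([[ 0.73497947,  0.54446542, -0.40418138],
       [ 0.67794224, -0.60243248,  0.4212712 ],
       [-0.0141244 , -0.58363731, -0.81189161]])}
{'K': array([[321.1112036 ,   0.        , 317.39132003],
       [  0.        , 321.1112036 , 196.3557924 ],
       [  0.        ,   0.        ,   1.        ]]), 'tool_from_camera': array([[-1.67210745e-03, -2.84046770e-01,  9.58808968e-01,
        -1.38326446e-01],
       [ 3.82635335e-04, -9.58810419e-01, -2.84046533e-01,
         7.27276307e-02],
       [ 9.99998529e-01, -1.08082133e-04,  1.71192037e-03,
        -1.49145201e-03],
       [ 0.00000000e+00,  0.00000000e+00,  0.00000000e+00,
         1.00000000e+00]])}
0.1 [ 0.26811719 -0.61889925  0.23514407] [[-7.71456589e-04  9.17586218e-01  3.97536084e-01]
 [ 1.60938346e-03  3.97536827e-01 -9.17584809e-01]
 [-9.99998407e-01 -6.80888465e-05 -1.78343049e-03]]
```

View pics/top0.png

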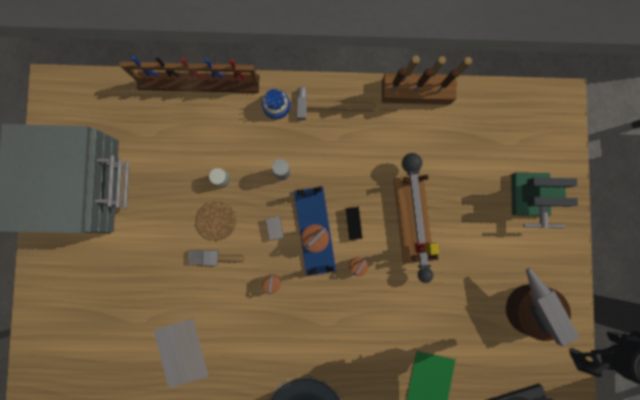

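View pics/scene0.png

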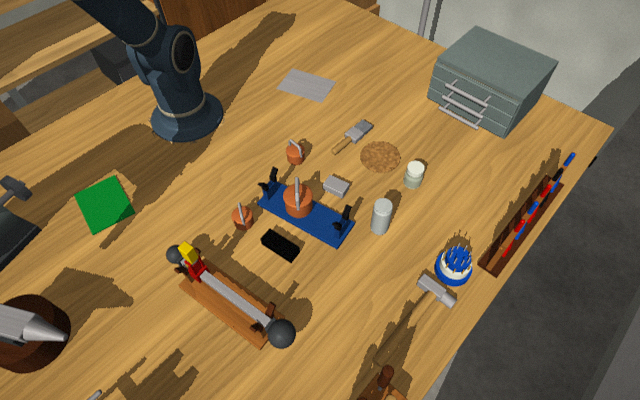

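Top view: the rest is at (315,230) and the mat at (216,221). The stake runs from the big ball (412,163) to the small ball (426,272), with the grip at (433,249). There are three pot-like objects: (315,238) on the blue rest, (272,284) and (358,266). The one at (315,238) is the largest and stands on the rest, so it is the one meant. I'll confirm it in a wrist close-up.

```bash
cat > h.py <<'E'
import cv2,numpy as np
from rig import *
def cam(name):
    """picture, depth, K, R, t of camera in world"""
    if name=="wrist":
        s=sense(); p=camera_params(name); im,d=camera(name); T=p["tool_from_camera"]
        R0=np.array(s["tcp_rot"]); return im,d,p["K"],R0@T[:3,:3],np.array(s["position"])+R0@T[:3,3]
    p=camera_params(name); im,d=camera(name); return im,d,p["K"],p["rotation"],p["position"]
def ray(c,uv):
    K,R,t=c[2:]; v=R@np.linalg.solve(K,[uv[0],uv[1],1]); return t,v/np.linalg.norm(v)
def onplane(c,uv,z):
    t,v=ray(c,uv); return t+v*(z-t[2])/v[2]
def tri(c1,u1,c2,u2):
    a,v=ray(c1,u1); b,w=ray(c2,u2)
    l=np.linalg.lstsq(np.c_[v,-w],b-a,rcond=None)[0]; p,q=a+v*l[0],b+w*l[1]
    return (p+q)/2,np.linalg.norm(p-q)
def proj(c,P):
    q=c[3].T@(np.asarray(P)-c[4]); q=c[2]@q; return q[:2]/q[2]
def deproj(c,m):
    v,u=np.nonzero(m&(c[1]>0)); z=c[1][v,u]; K=c[2]
    return np.c_[(u-K[0,2])*z/K[0,0],(v-K[1,2])*z/K[1,1],z]@c[3].T+c[4]
def hsv(c): return cv2.cvtColor(c[0],cv2.COLOR_RGB2HSV)
def mask(c,lo,hi): return cv2.inRange(hsv(c),np.array(lo),np.array(hi))
BLUE=((100,120,40),(125,255,255)); YEL=((22,150,90),(34,255,255)); COP=((3,110,60),(13,230,255)); RED=((0,190,60),(4,255,255))
def blobs(m,amin=30):
    n,l,s,c=cv2.connectedComponentsWithStats(m); return [(c[i],s[i,4],l==i) for i in range(1,n) if s[i,4]>=amin]
def save(c,f): cv2.imwrite("pics/"+f,c[0][:,:,::-1])
def down(zdir):
    """tool down, jaw axis zdir=(x,y)"""
    z=np.r_[zdir,0]/np.linalg.norm(zdir); x=np.array([0,0,-1.]); return np.c_[x,np.cross(z,x),z]
E
python3 - <<'E'
from h import *
np.set_printoptions(precision=4,suppress=True)
c={n:cam(n) for n in("top","scene")}
for nm,col in(("BLUE",BLUE),("YEL",YEL),("COP",COP),("RED",RED)):
  for n in c:
    print(nm,n,[(np.round(b[0]),b[1],np.median(deproj(c[n],b[2]),0)) for b in blobs(mask(c[n],*col))][:8])
t=c["top"]
m=max(blobs(mask(t,*BLUE)),key=lambda b:b[1]); r=cv2.minAreaRect(np.argwhere(m[2])[:,::-1].astype(np.float32))
print(r); print([onplane(t,p,.012) for p in cv2.boxPoints(r)], onplane(t,r[0],.012))
for nm,uv,z in(("mat",(216,221),.006),("big",(412,163),.06),("small",(426,272),.06),("jar",(218,178),.065),("can",(281,170),.1),("block",(275,228),.024),("char",(354,223),.028),("brush",(215,258),.01),("p2",(272,284),.05),("p3",(358,266),.05)): print(nm,onplane(t,uv,z))
E
```

```text
BLUE top [(array([274.,  99.]), np.int32(255), array([0.8569, 0.0988, 0.0668])), (array([279., 113.]), np.int32(78), array([0.8282, 0.0877, 0.0223])), (array([311., 209.]), np.int32(946), array([ 0.5665, -0.0059,  0.0128])), (array([319., 260.]), np.int32(546), array([ 0.4261, -0.0317,  0.0128]))]
BLUE scene [(array([569., 159.]), np.int32(62), array([0.9202, 0.4379, 0.1401])), (array([555., 185.]), np.int32(45), array([0.9289, 0.4331, 0.0479])), (array([308., 217.]), np.int32(2122), array([ 0.5394, -0.0256,  0.0117])), (array([533., 207.]), np.int32(67), array([0.9202, 0.2577, 0.1411])), (array([520., 232.]), np.int32(52), array([0.929 , 0.2529, 0.0477])), (array([458., 259.]), np.int32(440), array([0.8619, 0.0942, 0.0649])), (array([449., 275.]), np.int32(308), array([0.8674, 0.0708, 0.0194]))]
YEL top [(array([434., 248.]), np.int32(100), array([ 0.466 , -0.3012,  0.1699]))]
YEL scene [(array([188., 252.]), np.int32(272), array([ 0.4757, -0.3018,  0.1627]))]
COP top [(array([185.,  64.]), np.int32(53), array([0.9157, 0.3192, 0.1285])), (array([233.,  66.]), np.int32(34), array([0.
[... 1267 characters left out ...]
, (array([507., 249.]), np.int32(53), array([0.9291, 0.1933, 0.0477])), (array([196., 269.]), np.int32(224), array([ 0.4738, -0.3056,  0.075 ]))]
((311.04058837890625, 210.25677490234375), (42.00592041015625, 27.865312576293945), 81.02737426757812)
[array([0.6131, 0.0415, 0.012 ]), array([ 0.6269, -0.0347,  0.012 ]), array([ 0.5119, -0.0549,  0.012 ]), array([0.4985, 0.0208, 0.012 ])] [ 0.5624 -0.0068  0.012 ]
mat [0.5277 0.2553 0.006 ]
big [ 0.6923 -0.2757  0.06  ]
small [ 0.4022 -0.3133  0.06  ]
jar [0.6395 0.241  0.065 ]
can [0.6589 0.0729 0.1   ]
block [0.5111 0.0905 0.024 ]
char [ 0.5289 -0.1248  0.028 ]
brush [0.4263 0.2533 0.01  ]
p2 [0.3631 0.0923 0.05  ]
p3 [ 0.4141 -0.1344  0.05  ]
```

```bash
python3 - <<'E'
from h import *
import pickle
R=down((0,-1))
print(R)
L={}
for k,p in(("p1",(.49,-.05,.25)),("p2",(.49,.03,.25)),("m1",(.52,.22,.25)),("m2",(.52,.29,.25))):
    movep(p,R); sleep(.15); L[k]=cam("wrist"); save(L[k],k+".png")
pickle.dump(L,open("L1.pkl","wb")); print(sense()["time_s"])
cv2.imwrite("pics/v1.png",np.hstack([cv2.resize(L[k][0],(400,250)) for k in("p1","m1")])[:,:,::-1])
E
```

```text
[[ 0.  1.  0.]
 [ 0.  0. -1.]
 [-1.  0.  0.]]
4.775
```

View pics/p1.png

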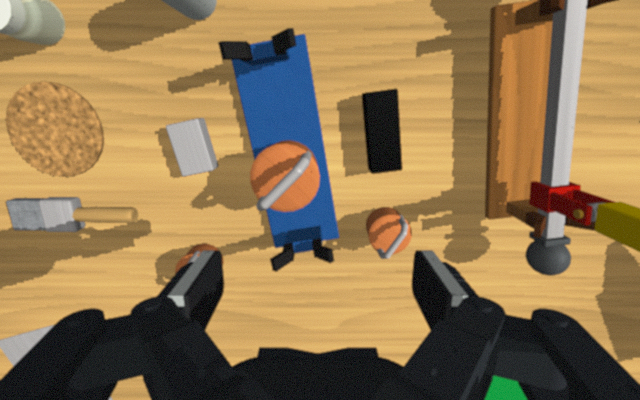

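p1 confirms it. The pot at (285,177) on the blue rest is about 70 px wide, against about 45 px for the look-alikes at (389,230) and (200,262). Its handle runs from (263,204) to (307,157).

```bash
python3 - <<'E'
from h import *
import pickle
np.set_printoptions(precision=4,suppress=True)
L=pickle.load(open("L1.pkl","rb"))
e={}
for k in("p1","p2"):
    c=L[k]
    P=deproj(c,mask(c,*BLUE)>0); P=P[(P[:,2]>.006)&(P[:,2]<.018)&(np.hypot(*(P[:,:2]-[.5,-.02]).T)<.2)]
    print(k,"rest",cv2.minAreaRect(P[:,:2].astype(np.float32)),np.median(P[:,2]))
    h=hsv(c); u0=proj(c,(.5,-.02,.08)); yy,xx=np.mgrid[:400,:640]
    g=((h[...,1]<70)&(h[...,2]>70)&(np.hypot(xx-u0[0],yy-u0[1])<45)).astype(np.uint8)*255
    b=max(blobs(g),key=lambda b:b[1]); r=cv2.minAreaRect(np.argwhere(b[2])[:,::-1].astype(np.float32))
    bp=cv2.boxPoints(r); d=sorted([(np.linalg.norm(bp[i]-bp[(i+1)%4]),i) for i in(0,1)])[0][1]
    ends=sorted([(bp[d]+bp[(d+1)%4])/2,(bp[d+2]+bp[(d+3)%4])/2],key=lambda p:p[0]); e[k]=ends+[np.array(r[0])]
    Q=deproj(c,b[2]); print("handle",u0,r,"depth",np.median(Q,0),np.percentile(Q[:,2],[5,95]))
for i in range(3): print("tri",tri(L["p1"],e["p1"][i],L["p2"],e["p2"][i]))
for k in("m1","m2"):
    c=L[k]; h=hsv(c); m=(cv2.inRange(h,np.array((5,60,60)),np.array((22,255,255)))>0)
    P=deproj(c,m); P=P[(P[:,2]>.0035)&(P[:,2]<.012)&(np.hypot(*(P[:,:2]-[.528,.255]).T)<.09)]
    print(k,len(P),cv2.minEnclosingCircle(P[:,:2].astype(np.float32)),P.mean(0))
E
```

```text
p1 rest ((0.5069665908813477, -0.015414971858263016), (0.23689790070056915, 0.08199357241392136), 9.856557846069336) 0.012518245024358332
handle [286.9341 167.9448] ((286.5811462402344, 177.2660369873047), (20.980178833007812, 74.06047058105469), 34.38034439086914) depth [ 0.4934 -0.0223  0.1059] [0.0723 0.1081]
p2 rest ((0.5069672465324402, -0.015283714979887009), (0.2374933958053589, 0.08185674995183945), 9.94017219543457) 0.012636587634991675
handle [368.1408 167.794 ] ((372.91229248046875, 171.74789428710938), (27.16373062133789, 89.17903137207031), 37.130924224853516) depth [ 0.4916 -0.0195  0.1061] [0.0731 0.1081]
tri (array([0.4618, 0.0014, 0.0875]), np.float64(0.00039448260253066277))
tri (array([ 0.5295, -0.0408,  0.1137]), np.float64(0.008684970407170815))
tri (array([ 0.4981, -0.0213,  0.1011]), np.float64(0.004896179859729007))
m1 6539 ((0.511360228061676, 0.2591690719127655), 0.07333242893218994) [0.5311 0.2587 0.0065]
m2 6520 ((0.5105695128440857, 0.25383231043815613), 0.07471853494644165) [0.5313 0.259  0.0066]
```

View pics/m1.png

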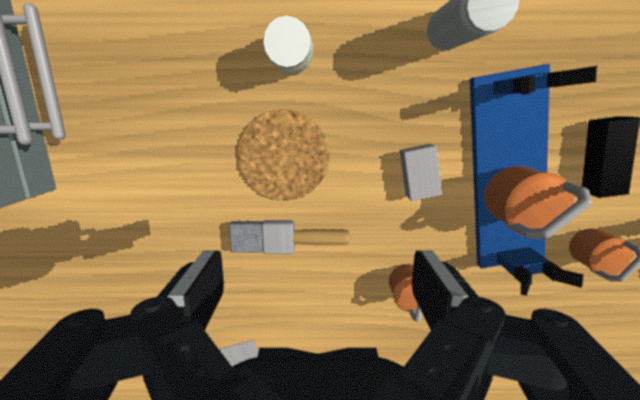

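```bash
python3 - <<'E'
from h import *
import pickle
np.set_printoptions(precision=4,suppress=True)
L=pickle.load(open("L1.pkl","rb"))
for k in("p1","p2"):
    c=L[k]; P=deproj(c,c[1]>0); P=P[(P[:,2]>.098)&(P[:,2]<.115)&(np.hypot(*(P[:,:2]-[.497,-.021]).T)<.04)]
    print(k,len(P),P.mean(0),cv2.minAreaRect(P[:,:2].astype(np.float32)),np.percentile(P[:,2],[10,50,90]))
    w,v=np.linalg.eigh(np.cov(P[:,:2].T)); print(v[:,1])
    m=mask(c,*COP)>0; Q=deproj(c,m); Q=Q[(Q[:,2]>.06)&(Q[:,2]<.09)&(np.hypot(*(Q[:,:2]-[.497,-.021]).T)<.05)]; print("lid",cv2.minEnclosingCircle(Q[:,:2].astype(np.float32)),np.median(Q[:,2]))
for k in("m1","m2"):
    c=L[k]; h=hsv(c); m=cv2.inRange(h,np.array((8,90,60)),np.array((16,255,180)))
    u0=proj(c,(.531,.259,.006)); z=np.zeros_like(m); cv2.circle(z,tuple(int(x) for x in u0),56,255,-1); 
    hh=cv2.cvtColor(c[0],cv2.COLOR_RGB2GRAY); tex=cv2.absdiff(hh,cv2.GaussianBlur(hh,(0,0),3)); tex=((cv2.GaussianBlur(tex,(0,0),4)>4)*255).astype(np.uint8)&z
    circ=cv2.HoughCircles(cv2.GaussianBlur(hh,(0,0),1.5),cv2.HOUGH_GRADIENT,1,50,param1=60,param2=18,minRadius=40,maxRadius=52)
    print(k,u0,[(x,onplane(c,x[:2],.006)) for x in circ[0][:4]])
E
```

```text
p1 647 [ 0.4885 -0.0174  0.1058] ((0.4873634874820709, -0.01647641882300377), (0.00994209572672844, 0.05956249311566353), 44.333065032958984) [0.1033 0.1064 0.1078]
[-0.7023  0.7119]
lid ((0.48668304085731506, -0.01602337695658207), 0.03571685403585434) 0.07038909272921351
p2 689 [ 0.4882 -0.016   0.1057] ((0.48736289143562317, -0.01635093428194523), (0.010037397034466267, 0.059546809643507004), 44.71791458129883) [0.1025 0.1064 0.1079]
[-0.7053  0.709 ]
lid ((0.4870583713054657, -0.016196930781006813), 0.03602967411279678) 0.07063244680706507
m1 [282.8917 155.4584] [(array([282.5, 151.5,  48.8], dtype=float32), array([0.5357, 0.2593, 0.006 ])), (array([547.5, 214.5,  42.2], dtype=float32), array([ 0.4545, -0.0732,  0.006 ]))]
m2 [342.1991 155.2552] [(array([346.5, 154.5,  41.3], dtype=float32), array([0.5319, 0.2539, 0.006 ])), (array([545.5, 357.5,  48.1], dtype=float32), array([ 0.2333, -0.0439,  0.006 ]))]
```

```bash
python3 - <<'E'
from h import *
np.set_printoptions(precision=4,suppress=True)
R=down((-1,-1.01)); h=np.array([.4872,-.0163]); m=np.array([.532,.258])
command_gripper(.05,60)
movep((*h,.18),R); move_l((*h,.108),feed=.1); print(sense()["position"])
command_gripper(0,60); s=sense(); print("gap",s["finger_gap"],s["wrist_force"])
move_l((*h,.125),feed=.06); sleep(.2); s=sense(); print("lift",s["finger_gap"],s["wrist_force"])
move_l((*h,.22),feed=.15); move_l((*m,.22),feed=.18); sleep(.3); move_l((*m,.109),feed=.12); sleep(.3)
print("contact",move_l((*m,.098),feed=.015,until_force=1.5)); s=sense(); print(s["position"],s["wrist_force"],s["time_s"])
command_gripper(.05); move_l((*m,.2),feed=.15)
movep((.52,.22,.25),down((0,-1))); sleep(.15); c=cam("wrist"); save(c,"mat2.png")
P=deproj(c,c[1]>0); P=P[(P[:,2]>.09)&(P[:,2]<.11)&(np.hypot(*(P[:,:2]-m).T)<.05)]
print(len(P),P.mean(0),cv2.minAreaRect(P[:,:2].astype(np.float32)) if len(P) else 0)
Q=deproj(c,mask(c,*COP)>0); Q=Q[(Q[:,2]>.055)&(Q[:,2]<.075)&(np.hypot(*(Q[:,:2]-m).T)<.06)]; print("lid",cv2.minEnclosingCircle(Q[:,:2].astype(np.float32)),np.median(Q[:,2]))
E
```

```text
[ 0.4877 -0.016   0.1084]
gap 0.004761947756719813 [-1.9213 -1.5992  5.7299]
lift 0.004260546338815972 [-0.0337  0.7054 -2.5112]
contact True
[0.5316 0.2577 0.1026] [-1.2401 -0.7594  4.7762] 13.5
706 [0.5331 0.2571 0.0994] ((0.5310042500495911, 0.2588648796081543), (0.009950827807188034, 0.06411521136760712), 45.05697250366211)
lid ((0.5311378240585327, 0.25858837366104126), 0.035840462893247604) 0.06439724007050004
```

View pics/mat2.png

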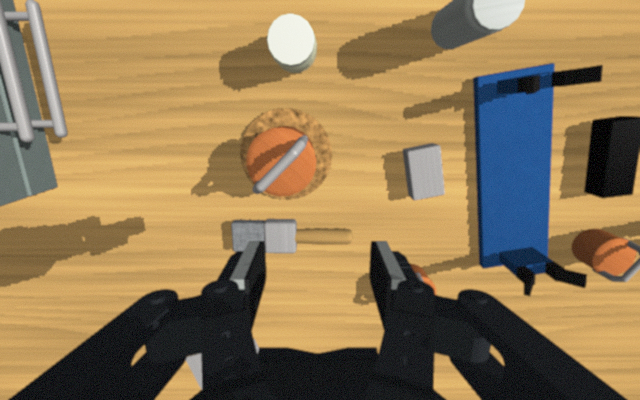

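The pot stands on the mat at (282,160), with cork showing all round it. The lid is 6 mm lower than before, as expected. Next is the stake.

```bash
python3 - <<'E'
from h import *
import pickle
np.set_printoptions(precision=4,suppress=True)
L={}; pts={}; R=down((0,-1))
for k,p in(("s1",(.50,-.26,.32)),("s2",(.50,-.34,.32))):
    movep(p,R); sleep(.15); c=L[k]=cam("wrist"); save(c,k+".png")
    P=deproj(c,mask(c,*YEL)>0); near=np.hypot(*(P[:,:2]-[.468,-.302]).T)<.06; P=P[near]
    T=P[P[:,2]>.16]; r=cv2.minAreaRect(T[:,:2].astype(np.float32)); print(k,"yel top",r,np.median(T[:,2]),len(T))
    h=hsv(c); A=deproj(c,(h[...,1]<60)&(h[...,2]>60)); A=A[(A[:,2]>.055)&(A[:,2]<.08)&(abs(A[:,1]+.294)<.05)]
    if len(A): 
        l=cv2.fitLine(A[:,:2].astype(np.float32),cv2.DIST_HUBER,0,.01,.01).ravel(); print("bar",len(A),l,np.degrees(np.arctan2(l[1],l[0])),np.median(A[:,2]),A[:,0].min(),A[:,0].max())
    D=deproj(c,h[...,2]<75); 
    for n,g,rad in(("big",(.692,-.276),.028),("small",(.402,-.313),.021)):
        B=D[(np.hypot(*(D[:,:2]-g).T)<.05)&(D[:,2]>.05)]
        if len(B)>20:
            M=np.c_[2*B,np.ones(len(B))]; x=np.linalg.lstsq(M,(B**2).sum(1),rcond=None)[0]; print(n,len(B),x[:3],np.sqrt(x[3]+x[:3]@x[:3]))
    pts[k]=proj(c,(*r[0],np.median(T[:,2])))
    Q=deproj(c,mask(c,(0,170,50),(5,255,255))>0); Q=Q[np.hypot(*(Q[:,:2]-[.468,-.302]).T)<.05]; print("red",Q.min(0),Q.max(0),np.median(Q,0))
pickle.dump(L,open("L2.pkl","wb")); print(pts,sense()["time_s"])
for k in L:
    b=[b for b in blobs(mask(L[k],*YEL),100)]; print(k,[(x[0],x[1]) for x in b])
E
```

```text
s1 yel top ((0.46720293164253235, -0.2994578778743744), (0.02649484947323799, 0.020041076466441154), 7.051412105560303) 0.17035796925368485 597
bar 3405 [ 0.9942  0.1075  0.5598 -0.288 ] 6.169839 0.06984014012147716 0.38087183698937505 0.6767229824071723
big 512 [ 0.6561 -0.2762  0.0774] 0.02093226254212076
small 218 [ 0.4134 -0.3194  0.0804] 0.031202750553889963
red [ 0.4589 -0.3125  0.0549] [ 0.4813 -0.2831  0.1236] [ 0.4743 -0.2954  0.0767]
s2 yel top ((0.46739664673805237, -0.2996945083141327), (0.026018913835287094, 0.020135100930929184), 6.626413822174072) 0.17020440974493511 604
bar 3703 [ 0.9915  0.1303  0.5562 -0.2906] 7.486575 0.06970126523186626 0.3812355438120594 0.677451365576001
big 495 [ 0.658  -0.2781  0.075 ] 0.01940073130134713
small 278 [ 0.4201 -0.3112  0.0813] 0.028697527799348116
red [ 0.4561 -0.3167  0.0559] [ 0.4817 -0.2832  0.1236] [ 0.4744 -0.3064  0.0766]
{'s1': array([361.1158, 216.9995]), 's2': array([277.7689, 216.7462])} 18.3083
s1 [(array([359.7125, 211.2714]), np.int32(807))]
s2 [(array([279.1557, 211.2335]), np.int32(848))]
```

View pics/s1.png

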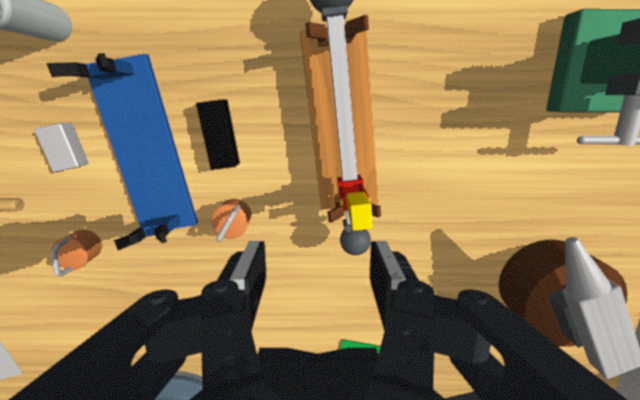

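The grip is at (360,211) in s1, with its top at (0.4673, -0.2996, 0.170) and a yaw of about 6.9°. The big ball is at the far end (+x). I'll grip it and slide about 105 mm toward the big ball first, because at the current spot the stake would only hang on the hinge stop. Then the trial lift.

```bash
cat >> h.py <<'E'
A=np.radians(6.9); U=np.array([np.cos(A),np.sin(A)]); RG=down((np.sin(A),-np.cos(A)))
def slope(name):
    """stake slope from depth of bar top in wrist view: dz/ds along the bar, + = big end up"""
    c=cam("wrist"); save(c,name); h=hsv(c); p=np.array(sense()["position"])
    P=deproj(c,(h[...,1]<70)&(h[...,2]>50)); d=P[:,:2]-p[:2]; s=d@U; w=d@np.array([-U[1],U[0]])
    k=(abs(w)<.02)&(abs(s)<.16)&(P[:,2]>.045)&(P[:,2]<p[2]-.05); s,z,w=s[k],P[k,2],w[k]
    l=cv2.fitLine(np.c_[s,z].astype(np.float32),cv2.DIST_HUBER,0,.005,.01).ravel()
    print("slope",np.arctan(l[1]/l[0]),"n",len(s),"s range",s.min(),s.max(),"z at grip",l[3]-l[2]*l[1]/l[0],"resid",np.std(z-(l[3]+(s-l[2])*l[1]/l[0])),"w",np.median(w))
E
python3 - <<'E'
from h import *
np.set_printoptions(precision=4,suppress=True)
g=np.array([.4673,-.2996])
command_gripper(.06,80)
movep((*g,.24),RG); move_l((*g,.156),feed=.12); command_gripper(0,80); s=sense(); print("gap",s["finger_gap"],s["wrist_force"],s["position"])
slope("g0.png")
q=g+.105*U; move_l((*q,.156),feed=.07); s=sense(); print(s["wrist_force"],s["ft_torque"],s["position"])
move_l((*q,.196),feed=.05); sleep(.4); s=sense(); print(s["wrist_force"],s["ft_torque"],s["position"],s["time_s"])
slope("g1.png")
E
```

```text
gap 0.01803066494801675 [-0.614  -0.6746  4.988 ] [ 0.4677 -0.3001  0.1568]
slope -0.006976668 n 5293 s range -0.08661598311591188 0.13309616971096538 z at grip 0.0700956 resid 0.002062126522668708 w 0.0007237123171981574
[-3.3327 -0.4055  7.6787] [-0.0051  0.7232 -0.0435] [ 0.5708 -0.2877  0.1568]
[-0.674   0.0033 -6.5674] [ 0.024  -0.0006 -0.0058] [ 0.5715 -0.287   0.1959] 23.3917
slope 0.15056103 n 7833 s range -0.15737550158439828 0.12594859079462462 z at grip 0.110872105 resid 0.00731768805514702 w 0.00014015792856064376
```

View pics/g1.png

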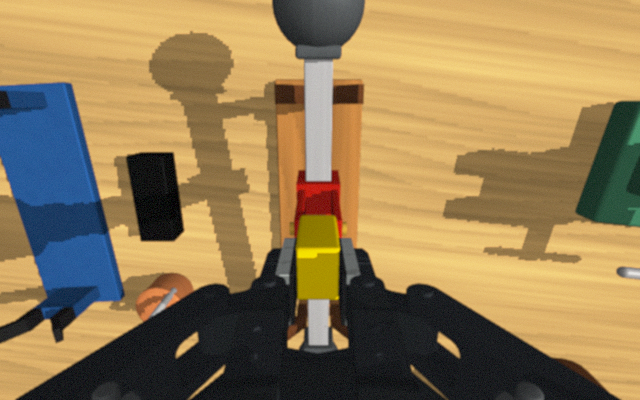

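The stake hangs freely with its big end up (ball at (318,20)) and its small end low. I'll refine the slope reading, then slide back toward the small ball.

```bash
cat >> h.py <<'E'
def slope2(name):
    """as slope, from the bar's stretch ahead of the yoke only, median line across bins"""
    c=cam("wrist"); save(c,name); h=hsv(c); p=np.array(sense()["position"])
    P=deproj(c,(h[...,1]<70)&(h[...,2]>50)); d=P[:,:2]-p[:2]; s=d@U; w=d@np.array([-U[1],U[0]])
    k=(abs(w)<.008)&(P[:,2]>.05)&(P[:,2]<p[2]-.05)&(abs(s)<.15); s,z=s[k],P[k,2]
    b=np.arange(-.15,.15,.01); B=np.array([(m+.005,np.median(z[(s>=m)&(s<m+.01)])) for m in b if ((s>=m)&(s<m+.01)).sum()>15])
    f=B[(B[:,0]>.025)&(B[:,0]<.10)]; a=np.polyfit(*f.T,1); print(np.round(B.T,4)); print("slope2",np.arctan(a[0]),"at grip",a[1]); return np.arctan(a[0])
E
python3 - <<'E'
from h import *
a=slope2("g2.png")
E
```

```text
[[-0.145  -0.135  -0.125  -0.115  -0.105  -0.095   0.015   0.025   0.035
   0.045   0.055   0.065   0.075   0.085   0.095   0.105   0.115   0.125 ]
 [ 0.0923  0.0904  0.0917  0.093   0.0944  0.0957  0.1106  0.1115  0.1127
   0.1142  0.1155  0.1167  0.1181  0.1195  0.1211  0.1301  0.1396  0.1424]]
slope2 0.13398342922506212 at grip 0.1080657606861584
```

```bash
cat >> h.py <<'E'
def edge(name):
    """distance from grip to the inner face of the big-side collar, along the bar"""
    c=cam("wrist"); save(c,name); h=hsv(c); p=np.array(sense()["position"])
    P=deproj(c,(h[...,1]<70)&(h[...,2]>50)); d=P[:,:2]-p[:2]; s=d@U; w=d@np.array([-U[1],U[0]])
    k=(abs(w)<.006)&(abs(P[:,2]-.072)<.012)&(s>.03)&(s<.16); s,z=s[k],P[k,2]; z0=np.median(z[s<.08])
    e=np.percentile(s[z>z0+.0025],3); print("collar face at",e,"z0",z0,"yoke ~",.121-e); return e
E
python3 - <<'E'
from h import *
np.set_printoptions(precision=4,suppress=True)
p=np.array(sense()["position"]); q=np.array([.4673,-.2996])+.105*U
move_l((*q,.156),feed=.06); sleep(.2); e0=edge("e0.png"); goal=.0076; done=0
for i in range(4):
    rem=goal-done
    if rem<.0015: break
    q=q-rem*U; move_l((*q,.156),feed=.04); sleep(.15); done=edge(f"e{i+1}.png")-e0; print("slid",done,sense()["wrist_force"])
move_l((*q,.196),feed=.05); sleep(.4); a=slope2("g3.png"); s=sense(); print(s["position"],s["wrist_force"],s["time_s"])
E
```

```text
collar face at 0.0922608440699776 z0 0.06953486608100024 yoke ~ 0.028739155930022395
collar face at 0.0983420200017499 z0 0.06956330756009135 yoke ~ 0.022657979998250102
slid 0.006081175931772292 [2.0542 3.7009 6.6411]
collar face at 0.09959379018133915 z0 0.06950208615879797 yoke ~ 0.021406209818660843
slid 0.007332946111361552 [1.9648 3.6111 5.1781]
[[-0.135  -0.125  -0.115  -0.105  -0.095  -0.085   0.015   0.025   0.035
   0.045   0.055   0.065   0.075   0.085   0.095   0.105   0.115   0.125 ]
 [ 0.1091  0.1091  0.109   0.1091  0.109   0.109   0.1082  0.1083  0.1083
   0.1082  0.108   0.1081  0.108   0.108   0.1082  0.1135  0.1219  0.1255]]
slope2 -0.003114855240835212 at grip 0.10832308426562193
[ 0.5625 -0.2881  0.1959] [ 0.0981 -0.8329 -7.2482] 26.95
```

The stake is level, with a slope of about -0.003. Next: lift clear, hold, carry slowly and hover over the rest for a check.

```bash
python3 - <<'E'
from h import *
import pickle
np.set_printoptions(precision=4,suppress=True)
p=np.array(sense()["position"]); move_l((p[0],p[1],.245),feed=.06); sleep(.6); slope2("h0.png")
a=np.radians(9.9); u=np.array([np.cos(a),np.sin(a)]); n=np.array([-u[1],u[0]]); r=np.array([.507,-.0154]); q=r+.0214*u
R=down((np.sin(a),-np.cos(a)))
move_l((*q,.245),R,feed=.08); sleep(.5); move_l((*q,.222),feed=.05); sleep(.4)
s=sense(); print(s["position"],s["time_s"],s["wrist_force"])
c=cam("wrist"); save(c,"h1.png"); pickle.dump(c,open("h1.pkl","wb"))
h=hsv(c); P=deproj(c,(h[...,1]<70)&(h[...,2]>50)); d=P[:,:2]-r; k=(abs(d@n)<.025)&(abs(d@u)<.12)&(abs(P[:,2]-.134)<.012); d=d[k];z=P[k,2]
l=cv2.fitLine(d.astype(np.float32),cv2.DIST_HUBER,0,.005,.01).ravel(); print("bar yaw",np.degrees(np.arctan(l[1]/l[0])),"lateral",np.median(d@n),"z",np.median(z),"slope",np.polyfit(d@u,z,1))
P=deproj(c,mask(c,*BLUE)>0); P=P[(abs(P[:,2]-.012)<.005)&(np.hypot(*(P[:,:2]-r).T)<.15)]; d=P[:,:2]-r
print("rest w",np.percentile(d@n,[.5,99.5]),"s",np.percentile(d@u,[.5,99.5]),cv2.minAreaRect(P[:,:2].astype(np.float32)))
E
```

```text
[[-0.135  -0.125  -0.115  -0.105  -0.095  -0.085   0.015   0.025   0.035
   0.045   0.055   0.065   0.075   0.085   0.095   0.105   0.115   0.125 ]
 [ 0.158   0.1582  0.1581  0.158   0.158   0.158   0.1574  0.1574  0.1573
   0.1573  0.1573  0.1572  0.1572  0.1571  0.1573  0.1625  0.1711  0.1745]]
slope2 -0.002254477571219643 at grip 0.1574028555977057
[ 0.5282 -0.0117  0.2222] 33.7083 [ 0.3828 -0.3597 -5.9788]
bar yaw 9.921536 lateral 0.0007476766938897357 z 0.13466306895363978 slope [-0.0043  0.1348]
rest w [-0.0404  0.0405] s [-0.0578  0.1177] ((0.5343575477600098, -0.010458972305059433), (0.18177321553230286, 0.08180775493383408), 9.666790008544922)
```

View pics/h1.png

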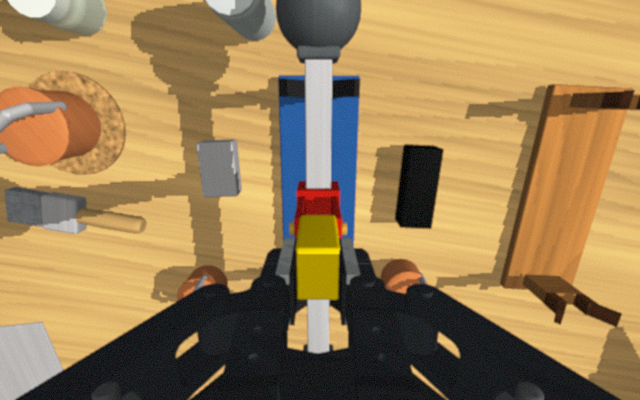

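Hovering over the rest, bar yaw, lateral offset and level all agree with it: bar at column 318, rest centred at column 319. Lowering now.

```bash
python3 - <<'E'
from h import *
np.set_printoptions(precision=4,suppress=True)
p=np.array(sense()["position"])[:2]; a=np.radians(9.9); u=np.array([np.cos(a),np.sin(a)]); n=np.array([-u[1],u[0]]); r=np.array([.507,-.0154])
p=r+.0214*u
move_l((*p,.164),feed=.05); print(sense()["wrist_force"])
print(move_l((*p,.154),feed=.012,until_force=4)); sleep(.4); s=sense(); print(s["position"],s["wrist_force"])
E
```

```text
[-1.2673  0.8629 -6.0566]
True
[ 0.5279 -0.0117  0.1567] [0.1502 0.0986 6.3219]
```

```bash
python3 - <<'E'
from h import *
np.set_printoptions(precision=4,suppress=True)
a=np.radians(9.9); u=np.array([np.cos(a),np.sin(a)]); n=np.array([-u[1],u[0]]); r=np.array([.507,-.0154]); p=r+.0214*u
command_gripper(.06); move_l((*p,.26),feed=.12)
movep((.5,-.06,.33),down((0,-1))); sleep(.3); c=cam("wrist"); save(c,"f1.png")
h=hsv(c); P=deproj(c,(h[...,1]<70)&(h[...,2]>50)); d=P[:,:2]-r; k=(abs(d@n)<.025)&(abs(d@u)<.12)&(abs(P[:,2]-.069)<.006); d=d[k];z=P[k,2]
l=cv2.fitLine(d.astype(np.float32),cv2.DIST_HUBER,0,.005,.01).ravel(); print("bar yaw",np.degrees(np.arctan(l[1]/l[0])),"lateral",np.median(d@n),"top z",np.median(z),"slope",np.polyfit(d@u,z,1)[0])
P=deproj(c,(h[...,2]>50)&(h[...,1]<70)); d=P[:,:2]-r; k=(abs(d@n)<.016)&(P[:,2]>.0715)&(P[:,2]<.078); s=d[k]@u
print("collars",[(np.percentile(x,[5,50,95]),len(x)) for x in(s[s>.09],s[s<-.09]) if len(x)])
Q=deproj(c,mask(c,*COP)>0); Q=Q[(Q[:,2]>.055)&(Q[:,2]<.075)&(np.hypot(*(Q[:,:2]-[.532,.258]).T)<.06)]
if len(Q): print("lid",cv2.minEnclosingCircle(Q[:,:2].astype(np.float32)))
print(sense()["time_s"])
E
```

```text
bar yaw 9.954128 lateral -0.00017571487478219025 top z 0.06941535496292525 slope -0.0005300222815055205
collars [(array([0.1203, 0.1258, 0.1689]), 299), (array([-0.1567, -0.1357, -0.1225]), 339)]
lid ((0.5308609008789062, 0.257660448551178), 0.03628421202301979)
38.3833
```

View pics/f1.png

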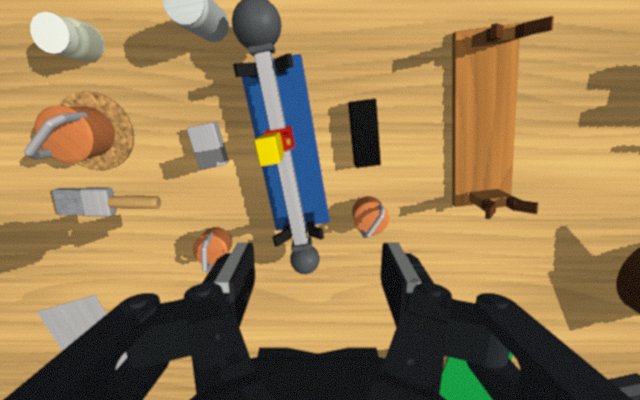

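The stake lies in both forks, from the big ball at (257,25) to the small ball at (305,258). It is level and centred, and the pot is on the mat at (75,130). Handing in.

```bash
python3 -c "
from rig import *
print(finish_job())"
```

```text
the job is handed in; nothing more can be done
None
```

I stood the copper pot on the cork mat and laid the stake level in both forks of the blue rest. The job was handed in at about 38 s on the robot's clock, and no verdict is reported.

- **Pot:** I lifted the largest of the three by its handle and set it down, and a last look put its centre about 1 mm from the mat's.
- **Balance:** I slid the grip about 105 mm toward the big ball before the first lift, since in its starting place the stake would only have hung on the hinge stop. A 40 mm lift then showed a slope of 0.134 rad with the small end low. I slid the grip back about 7.5 mm, and the stake hung level within 0.005 rad while I lifted it clear and carried it.
- **Laying down:** I lowered it by hand until the force showed it was seated, then let go.
- **Final checks:** The stake is 0.05° off the rest's direction and 0.2 mm off sideways. Its top is at 69.4 mm, so its axis is about 60 mm above the table, and its slope is about 0.0005 rad. Lengthwise the collars put it within a few millimetres, but that reading was rough because the balls got into it.
- **Disagreements:** Triangulating the pot handle from two views missed by up to 9 mm, and circle detection of the mat was off by up to 5 mm. I used the depth readings instead, which agreed between views to about 1 mm.
- **Bystanders:** They look unmoved in the last picture, but I did not measure them.

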